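# Tip the specimen carrier into its taper and close the transfer block

### The arm

A 7-joint arm with a two-finger parallel gripper is mounted at the origin on a cart in front of the work surface, level with it; the furniture and walls round the work are solid. World frame = base frame: x ahead of the robot, y to its left, z up, the work surface at z = 0. Lengths are in m, angles in degrees, forces in N, time in s.
With the tool pointing down it reaches from about 0.35 to 0.775 m from the base axis. Payload 3.1 kg.
Tool frame: the origin (TCP) lies on the centre line of the jaws, within the pads' length; the fingertips stand 17 mm ahead of it and the grasp point (between the pads) lies 2 mm behind it (robot.tip_reach is the distance from the TCP to the fingertips, in m); z points along the fingers, y is the line along which they close (so a half turn about z gives the same grasp; the last joint's range is limited). The gripper opens to 85 mm and grips with 20 to 120 N. Pads are 22 mm wide; open, the fingers measure 114 mm over their backs; the gripper's body (76 mm by 85 mm) begins 54 mm behind the grasp point. The pads swing forward as they close: fully open they stand 13 mm farther back than shut.
Start: joints at [-67.821, 17.813, 0.802, 86.603, -0.252, 75.585, -1.558], TCP at [0.229, 0.5, 0.248] pointing down, gripper open.
Joint ranges: [-154.91, 154.91], [-16.99, 109.72], [-72.82, 74.43], [7.12, 147.25], [-82.49, 262.49], [11.32, 116.49], [-174.64, 174.64]. Speed limits (degrees/s): [159.86, 159.86, 180, 180, 180, 180, 180].

### API

Orientations are given as [roll, pitch, yaw] about the fixed x, y, z axes, in that order (R = Rz(yaw) Ry(pitch) Rx(roll)).
In Python, from station import robot, fingers, vision, workorder, recognise gives the robot as it stands. Calls block until the motion is done:
- robot.move_to(position, orientation): joint-space move of the TCP to a pose.
- robot.line_to(position, orientation=None, velocity=0.15, f_stop=None): straight line of the TCP; orientation=None keeps the orientation; velocity is the mean speed in m/s. With f_stop (N) it stops when the force on the tool has changed by that much, and returns True; else False.
- robot.move_j(angles): joint-space move.
- fingers.gripper_to(opening, force=None): opening from 0.0 (shut) to 1.0 (fully open); force is the grip in N (None keeps the last); returns when the fingers have stopped.
- robot.pause(seconds).
- robot.inverse_kinematics(position, orientation): joint angles nearest the present ones, or None.
- vision.grab_frame(name): name is "side" or "top"; returns the picture (384x512x3 uint8, red, green, blue); there is no depth.
- vision.calibration(name): a dict with "mtx" (3x3 intrinsics, pixels), "extrinsics" (4x4, takes a point from world to camera coordinates). Camera axes: x right, y up, looking along -z (the intrinsics and any distortion apply to the point x, -y, -z); pixel columns grow to the right and rows downward; lengths in m; the calibration is good to about 2 mm. A picture is of the moment at which its call begins. calibration takes no time and is no camera call.
A pose or a line that the arm cannot do raises robot.PlanningError and nothing moves.
- workorder.close_job(): hands the job in; it is judged then, once.
Trained networks look in the newest picture that a camera, given by its name, has taken for a name from the list of things; names that differ only in an ending like _2 or _b are one class to them, and where a whole thing is asked for, a point or a joint stands for the part that bears it (a point fixed in the world has none). Each returns a list of dicts, best first, with "p" (0 to 1); they miss things now and then, are a little off and sometimes report something else, mostly with a low value. They report only what shows in the picture. A call takes as long as a camera call.
- recognise(label, camera): "rect" ([centre column, centre row, width, height] in pixels, round what is visible of it).
Readings, each from a call of its own:
- robot.current_time_s(): time.
- robot.current_joint_positions(): joint angles.
- robot.current_dq(): joint speeds.
- robot.current_joint_torque(): joint torques, N m.
- robot.current_tool_pos(): TCP position.
- robot.current_eef_rot(): TCP orientation.
- robot.current_contact_force(): force on the tool from outside, world axes, zero at the start.
- robot.current_torque(): the same for the moment, N m.
- robot.current_finger_gap(): opening from 0.0 (shut) to 1.0 (fully open).
- robot.current_gripper_force(): force on a finger pad.
Only numpy, scipy, OpenCV 4.12 (cv2) and the standard library are available. Lean on these libraries where they do the work, as an engineer would, in place of code of your own. Each camera call takes 0.05 s, during which the arm holds its last target. There are 200 camera calls.

### The job

The steel specimen carrier has toppled over in the transfer block, with only the nose of its taper still in the brass socket. Tip it upright so that its taper drops into the socket, press it down, firmly but gently, until socket and carrier are fully home with the brass flange flush on the deck, then slide the flat cover all the way shut over it; leave the things round the block alone.

Things in the scene. Friction and masses are not known exactly. Their poses are not given: they have to be found in the camera images.
- block: Grey block with aluminium rails, fixed, 180 (x) x 96 x 92 mm high; origin: centre of its underside. Deck 45 mm above the bench. Compartment with the socket: x -84 to +4 mm, open above, side walls at y = +-36 mm up to rail lips 92 mm above the bench, 78 mm apart; at the -x end only a 6 mm thick wall (x -90 to -84), 27 mm above the deck. The cover parks at the +x end.
- seat (a point): Point on the socket's axis (block frame x = -40 mm, y = 0), 49 mm above the bench: where the centre of the socket's mouth will be once the socket is home. Axes as the block's.
- collet (a joint): Brass socket, smooth: conical bore 26 mm wide at the mouth, 13 mm at 32 mm depth; flange 51 mm across, 4 mm thick. Slides straight down: 0 = raised (flange 6 mm above the deck, at the start), 0.006 = home (flange on the deck, rigid stop). Goes down only when pressed with about 9 N and stays where left; the carrier's weight does not move it.
- carrier_top (a point): Centre of the top face of the loose steel carrier (66 mm long, 0.14 to 0.22 kg, heavy head); z runs along its axis from nose to top. At the start it leans about 49 degrees towards the block's -x end, head resting on the end wall and reaching past it. Upright in the raised socket this point is 38 mm above seat, at home 32 mm. More than 50 N from the fingers damages it.
- carrier_head (a point): Centre of the carrier's head, 7 mm below carrier_top. From the top: head 36 mm across, 14 high; neck 18 across, 18 long; taper 34 long, 26 narrowing to 12 mm at the nose. At the start it rests stably and falls back if lifted too little; swung up about its nose (lift under the head's outer lower edge, or by the head) it drops into the socket of itself at less than about 25 degrees of lean.
- cover (a joint): Flat aluminium cover 92 x 82 x 4 mm, sliding in the rails towards the block's -x: 0 = open (starts at 0 to 0.012), 0.09 = shut, at the stop. Slides with about 2 N and stays where left. It passes 3 mm above the carrier when that is fully home, and strikes it when it is not.
- cover_ridge (a point): Centre of the top of the cover's push ridge, 8 mm thick (x), 50 mm long (y), 14 mm above the cover's upper face, 12 mm behind its leading edge; axes as the block's.
- brass_weight: Bystander: brass weight with a knob, 32 mm across, 42 mm high; origin at the centre of its underside.
- glass_ring: Bystander: clear glass ring standing on the bench, 38 mm across, 32 mm high; origin at the centre of its underside.

How it is judged (in metres and radians):
On the way:
1. the carrier stands upright in the socket and both are pressed home (value of joint collet above 0.0052 m and angle between carrier_top's own z axis and vertical below 0.06 rad and horizontal distance between carrier_top and seat below 0.004 m and z of carrier_top in the frame of seat below 0.035 m), for 0.2 s.
At the end, for the whole second after the job is handed in: The socket is down (at least 5.2 of its 6 mm), the carrier stands in it upright within 0.06 rad, centred within 4 mm, its top less than 35 mm above the point seat, at rest, and the cover is shut (at least 86 of 90 mm) (all of step 1 and value of joint cover above 0.086 m and linear speed of carrier below 0.02 m/s); the robot touches nothing.
It fails at once if the carrier was pressed with more than 50 N (contact force between carrier and the fingers above 50 N).
It fails at once if the brass weight was shoved (distance of brass_weight from where it was at the start of the episode above 0.02 m).
It fails at once if the glass ring was shoved (distance of glass_ring from where it was at the start of the episode above 0.02 m).
It also fails if it takes over 51 s, if anything falls off the work surface, if the arm or the gripper's body presses on something with over 40 N, if the wrist force passes 120 N, or if a joint passes its speed limit or range.

## Working session

There is one attempt and no reset: what is moved stays moved. The work goes in short steps, each a Python script; the robot and the scene stay as the last script left them, time stands still between calls to the robot, and variables do not carry over. Pictures are saved under pics/ and viewed, at most 10 in all, crops included, and the job is handed in when it is done.

```bash
mkdir -p pics; ls
python3 - <<'E'
from station import robot, fingers, vision, workorder, recognise
import cv2, numpy as np
for c in ("side","top"):
    im=vision.grab_frame(c); cv2.imwrite(f"pics/{c}0.png",im[:,:,::-1])
    k=vision.calibration(c); print(c,np.round(k["mtx"],2).tolist(),np.round(k["extrinsics"],4).tolist(),[x for x in k])
    for n in ("block","collet","carrier_top","cover","cover_ridge","brass_weight","glass_ring"):
        r=recognise(n,c); print(n,[(np.round(d["rect"],1).tolist(),round(d["p"],2)) for d in r[:2]])
print(robot.current_time_s(),robot.current_eef_rot())
E
```

```text
pics
side [[461.13, 0.0, 259.65], [0.0, 461.13, 197.63], [0.0, 0.0, 1.0]] [[-0.9352, -0.3542, 0.002, 0.5313], [0.1834, -0.4793, 0.8583, -0.0543], [-0.303, 0.803, 0.5131, -1.0174], [0.0, 0.0, 0.0, 1.0]] ['mtx', 'extrinsics']
block [([206.2, 232.6, 89.0, 92.6], 0.91)]
collet [([231.2, 179.4, 17.3, 21.9], 0.67), ([205.1, 236.9, 17.8, 16.1], 0.43)]
carrier_top [([194.6, 232.0, 22.9, 21.4], 0.63), ([218.0, 202.4, 55.4, 29.1], 0.55)]
cover [([216.8, 204.4, 50.3, 25.9], 0.59)]
cover_ridge [([217.6, 201.5, 54.9, 30.8], 0.58), ([231.2, 181.5, 13.4, 19.8], 0.58)]
brass_weight [([310.9, 277.0, 16.4, 22.2], 0.87), ([207.4, 231.8, 88.7, 95.4], 0.59)]
glass_ring [([231.8, 179.1, 12.3, 18.5], 0.6), ([207.4, 230.0, 92.3, 93.6], 0.22)]
top [[496.54, 0.0, 255.38], [0.0, 496.54, 198.18], [0.0, 0.0, 1.0]] [[-0.0178, -0.9998, -0.0073, 0.228], [0.9946, -0.0185, 0.1022, -0.4855], [-0.1023, -0.0054, 0.9947, -1.2673], [0.0, 0.0, 0.0, 1.0]] ['mtx', 'extrinsics']
block [([222.1, 172.1, 74.5, 42.9], 0.68)]
collet [([207.1, 173.3, 17.4, 16.8], 0.76)]
carrier_top [([198.2, 171.7, 25.1, 16.0], 0.59)]
cover [([207.0, 174.4, 15.2, 19.1], 0.54), ([196.7, 170.4, 27.2, 13.8], 0.34)]
cover_ridge []
brass_weight [([208.6, 257.2, 12.5, 11.2], 0.66)]
glass_ring [([313.6, 150.2, 17.9, 15.3], 0.6), ([197.6, 169.6, 27.8, 12.5], 0.16)]
0.8 [1.79996333e+02 2.53341927e-03 1.55433600e+02]
```

Run:
```python
import cv2
a=cv2.imread("pics/side0.png"); b=cv2.imread("pics/top0.png")
# side crop cols150-330 rows160-300 ; top cols 150-330 rows 130-270
A=cv2.resize(a[160:300,140:340],None,fx=4,fy=4,interpolation=cv2.INTER_CUBIC); B=cv2.resize(b[130:280,150:350],None,fx=4,fy=4,interpolation=cv2.INTER_CUBIC)
cv2.imwrite("pics/sideA.png",A);cv2.imwrite("pics/topA.png",B)
```

```text
(no output)
```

View pics/sideA.png

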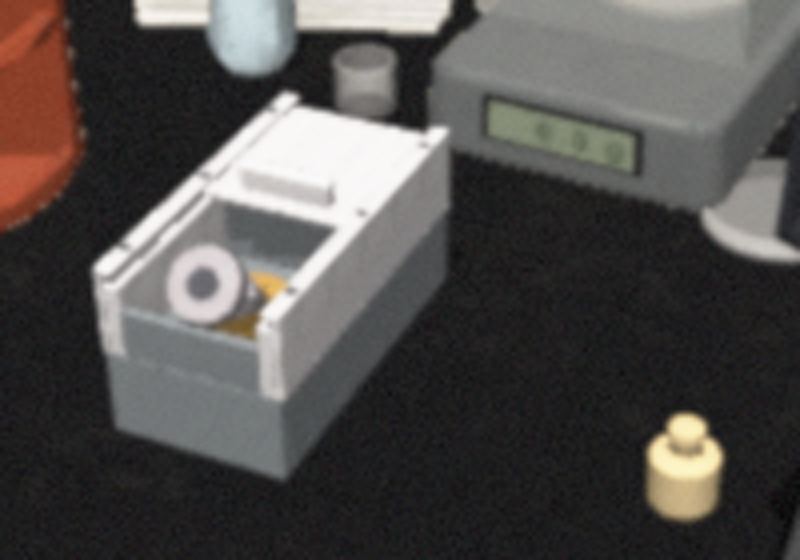

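View pics/topA.png

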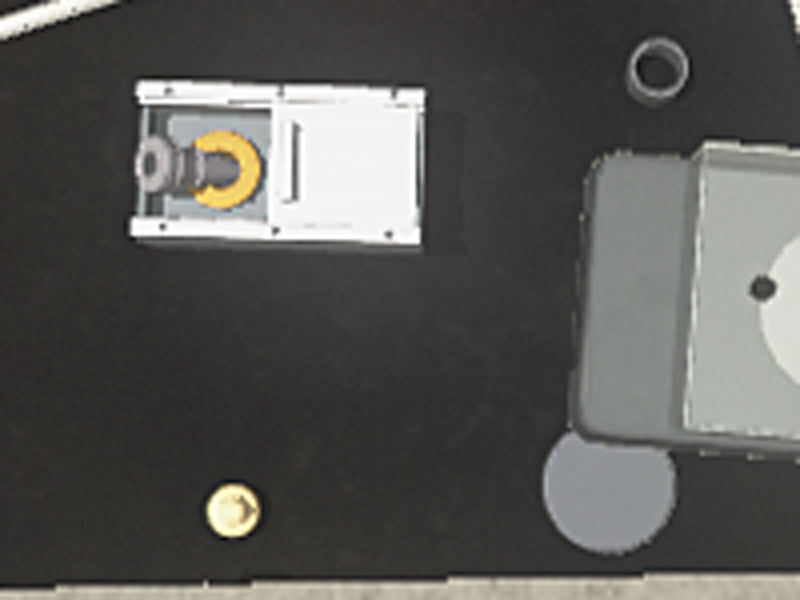

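The side view shows the carrier's head over the end wall, with its top-face dark spot at crop (203,286). The top view shows the block with its -x end to the left and the same spot at crop (153,163). The weight and ring are well clear of the block. Next I fit the block pose and triangulate the carrier.

```bash
cat > h.py <<'E'
from station import robot, fingers, vision, workorder, recognise
import cv2, numpy as np
from scipy.optimize import least_squares
from scipy.spatial.transform import Rotation as R
K={c:(np.array(vision.calibration(c)["mtx"]),np.array(vision.calibration(c)["extrinsics"])) for c in ("side","top")}
def proj(P,c):
    M,E=K[c]; q=np.atleast_2d(P)@E[:3,:3].T+E[:3,3]; q=q*[1,-1,-1]
    return (q/q[:,2:])[:,:2]@M[:2,:2].T+M[:2,2]
OFF={"side":(140,160),"top":(150,130)}
def px(c,p): return (np.array(p)+.5)/4-.5+OFF[c]
def b2w(b,P): # block pose b=[x,y,yawdeg]
    return R.from_euler("z",b[2],degrees=True).apply(np.atleast_2d(P))+[b[0],b[1],0]
E
cat > fit.py <<'E'
from h import *
T=[((-90,48,92),(137,82)),((90,48,92),(425,88)),((90,-48,92),(421,244)),((-90,-48,92),(130,232))]
S=[((-90,48,92),(97,268)),((90,48,92),(288,94)),((90,-48,92),(447,130)),((-90,-48,92),(262,325)),((-90,48,0),(118,430)),((-90,-48,0),(285,478))]
def res(b,c,L): return (proj(b2w(b,np.array([l[0] for l in L])/1e3),c)-np.array([px(c,l[1]) for l in L])).ravel()
for nm,f in (("top",lambda b:res(b,"top",T)),("side",lambda b:res(b,"side",S)),("both",lambda b:np.r_[res(b,"top",T),res(b,"side",S)])):
    r=least_squares(f,[.5,.3,-90],x_scale=[.01,.01,1]); print(nm,np.round(r.x,4),np.round(r.fun,1))
b=r.x
def tri(pt,ps):
    q=least_squares(lambda P:np.r_[proj(P,"top")[0]-px("top",pt),proj(P,"side")[0]-px("side",ps)],b2w(b,(-.08,0,.09))[0],x_scale=.01)
    w=q.x; return w,R.from_euler("z",-b[2],degrees=True).apply(w-[b[0],b[1],0]),q.fun
for n,a,c in (("carrier_top",(153,163),(203,286)),("ridge",(292,163),(290,183))):
    print(n,*[np.round(v,4) for v in tri(a,c)])
# carrier top assuming the lean plane: predicted
for nx in (-.036,-.032,-.028):
    P=b2w(b,(nx-.0498,0,.047+.0433)); print(nx,proj(P,"top")*4-np.array([600,520])+1.5,proj(P,"side")*4-np.array([560,640])+1.5)
E
python3 fit.py
```

```text
top [  0.555    0.3076 -92.8317] [ 0.  -0.3  0.1  0.4 -0.1 -0.4  0.   0.4]
side [  0.5544   0.3078 -93.9787] [-1.8 -0.  -0.1 -0.1  1.   0.5  2.8 -1.1 -1.9 -0.9 -0.2  1.1]
both [  0.5548   0.3077 -93.5271] [ 0.3 -0.6  0.3  0.9 -0.4  0.1 -0.2 -0.  -1.8  0.1 -0.6 -0.2  0.6  0.2
  3.1 -1.2 -1.9 -0.8  0.1  1. ]
carrier_top [0.5556 0.3857 0.0897] [-0.0779 -0.004   0.0897] [ 0.0237  0.0541 -0.042  -0.0066]
ridge [0.5537 0.2989 0.0943] [ 0.0088 -0.0006  0.0943] [-0.0498 -0.1224  0.1023  0.0151]
-0.036 [[140.69952814 156.12248531]] [[185.6650509  291.88735388]]
-0.032 [[147.10600066 156.39276239]] [[190.44093469 287.196835  ]]
-0.028 [[153.51295716 156.6630599 ]] [[195.18083241 282.54165897]]
```

Run:
```python
import cv2
b=cv2.imread("pics/top0.png")
C=cv2.resize(b[146:196,178:228],None,fx=12,fy=12,interpolation=cv2.INTER_CUBIC)
cv2.imwrite("pics/topB.png",C)
g=cv2.cvtColor(b,cv2.COLOR_BGR2GRAY)
for r in range(148,194): print(r,*g[r,182:222:1])
```

```text
148 54 54 53 50 52 52 52 54 54 54 55 54 52 54 53 55 55 55 58 57 57 58 57 59 60 60 60 60 61 60 62 63 63 63 65 62 64 65 63 66
149 55 47 44 43 38 37 31 33 35 37 37 33 33 35 37 36 41 42 42 44 45 44 47 46 49 49 50 52 52 53 54 56 57 57 60 59 62 63 61 63
150 50 51 111 193 185 186 183 184 183 154 158 186 183 184 188 183 133 133 133 132 130 129 123 132 132 122 78 84 82 81 80 66 53 51 50 51 52 54 53 52
151 50 63 184 255 255 255 255 255 255 229 230 255 255 255 255 255 239 240 240 239 239 237 233 239 239 234 199 202 202 200 199 188 180 180 179 181 180 150 109 186
152 51 72 214 255 251 249 249 251 255 144 134 217 252 247 246 247 248 249 249 249 249 248 248 248 248 250 252 253 253 254 254 255 255 255 255 255 255 215 151 255
153 54 83 228 255 242 241 241 243 243 165 185 216 245 242 242 242 242 242 242 242 242 245 245 246 246 248 249 249 249 249 249 249 249 249 248 249 251 173 142 233
154 53 38 97 255 192 193 198 199 206 211 214 213 220 228 229 231 233 235 236 237 238 247 248 249 251 245 248 248 247 244 242 242 241 241 240 240 248 231 204 249
155 53 43 104 255 255 255 255 255 255 255 255 255 255 255
[... 5272 characters left out ...]
0 249 249 254 255 155 210 250 252
189 34 43 93 89 91 86 86 85 73 78 80 83 83 84 94 95 97 92 98 99 102 113 122 138 161 191 190 196 202 210 216 212 216 229 255 255 228 255 255 255
190 45 46 81 80 99 100 101 104 102 103 103 103 103 102 101 102 104 104 103 103 103 97 102 103 101 99 96 97 97 96 95 93 94 91 90 91 97 96 93 95
191 49 47 44 45 49 63 71 78 77 76 76 75 78 76 77 75 85 87 87 87 87 86 88 96 94 93 96 96 97 97 96 97 103 102 103 104 103 104 103 104
192 52 50 50 49 47 49 52 52 53 60 58 57 54 57 62 61 61 68 68 64 64 63 64 64 64 65 72 75 75 75 73 74 73 75 75 75 75 75 74 74
193 50 51 52 51 47 48 49 50 51 52 48 51 50 52 51 52 52 55 53 53 56 55 57 56 56 57 59 57 58 58 60 59 59 59 63 63 63 64 65 65
```

View pics/topB.png

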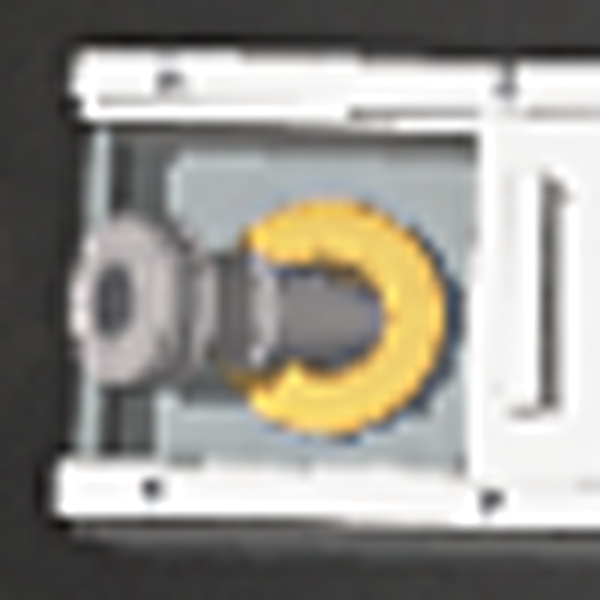

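Measured against the rails in the top crop, the head centre (col 188, row 170.5) sits about 3 mm to the block's -y side. The socket centre (col 206, row 172) is on axis. I'll take a shallow near-vertical grip on the head so the tips stay above the side walls, then swing it about its nose.

```bash
cat >> h.py <<'E'
B=np.array([.555,.3076,-93.0]); RB=R.from_euler("z",B[2],degrees=True)
SGN=[1]
def ori(t):  # tool tilt t deg: body leaning to block -x
    t=np.radians(t); z=np.array([np.sin(t),0,-np.cos(t)]); y=np.array([0,SGN[0],0.]); M=np.c_[np.cross(y,z),y,z]
    return list((RB*R.from_matrix(M)).as_euler("xyz",degrees=True))
def W(p): return list(b2w(B,np.array(p)/1e3)[0])   # block mm -> world m
N=np.array([-28.5,-.5,46.4]); T0=10.; G0=np.array([-75.,-1.5,84.5])+17.*np.array([-np.sin(np.radians(T0)),0,np.cos(np.radians(T0))])
def swing(d): # TCP (block mm) and tilt after swinging up by d deg
    P=N+R.from_euler("y",d,degrees=True).apply(G0-N); P[1]=G0[1]+(N[1]-G0[1])*d/35; P[2]+=min(d/10,1.5)
    return P,T0-d
E
python3 - <<'E'
from h import *
print(robot.tip_reach)
for s in (1,-1):
    SGN[0]=s
    for p,t in ((G0+[0,0,60],T0),swing(0),swing(34),([-78,0,160],0),([-80,0,100],0)):
        q=robot.inverse_kinematics(W(p),ori(t)); print(s,np.round(W(p),3),np.round(ori(t)),None if q is None else np.round(q))
E
```

```text
0.017
1 [0.558 0.386 0.161] [180.  10.  87.] [-50.  42.  20.  64.  -5.  82. -36.]
1 [0.558 0.386 0.101] [180.  10.  87.] [-50.  44.  19.  68.  -6.  76. -37.]
1 [0.557 0.346 0.121] [-180.  -24.   87.] [-33.  30.  15.  93. -37.  54.  -2.]
1 [0.559 0.385 0.16 ] [-180.    0.   87.] [-47.  37.  19.  72. -12.  73. -31.]
1 [0.559 0.387 0.1  ] [-180.    0.   87.] [-47.  40.  18.  75. -13.  67. -31.]
-1 [0.558 0.386 0.161] [180. -10. -93.] [-35.  42. -10.  63.  14.  84. 132.]
-1 [0.558 0.386 0.101] [180. -10. -93.] [-35.  44. -10.  67.  14.  77. 131.]
-1 [0.557 0.346 0.121] [180.  24. -93.] [-13.  30. -12.  92. -20.  49. 166.]
-1 [0.559 0.385 0.16 ] [180.   0. -93.] [-30.  37. -10.  71.   6.  73. 137.]
-1 [0.559 0.387 0.1  ] [180.   0. -93.] [-30.  40. -11.  75.   8.  67. 136.]
```

Run:
```python
from h import *
fingers.gripper_to(43/85,force=20)
print("gap",robot.current_finger_gap())
robot.move_to(W(G0+[0,0,50]),ori(T0))
print("stop",robot.line_to(W(G0),velocity=.06,f_stop=4))
print(np.round(robot.current_tool_pos(),4),W(G0),robot.current_contact_force())
for c in ("side","top"):
    im=vision.grab_frame(c); cv2.imwrite(f"pics/{c}1.png",im[:,:,::-1])
a=cv2.imread("pics/side1.png")[170:260,150:250];b=cv2.imread("pics/top1.png")[130:220,160:260]
cv2.imwrite("pics/m1.png",cv2.resize(np.hstack([a,b]),None,fx=4,fy=4,interpolation=cv2.INTER_CUBIC))
print(robot.current_time_s())
```

```text
gap 0.5109769583238675
stop False
[0.5579 0.3857 0.1017] [np.float64(0.5575817491543658), np.float64(0.38552369242182405), np.float64(0.10124173180120753)] [0.78429187 0.21588933 0.36040976]
3.7333
```

View pics/m1.png

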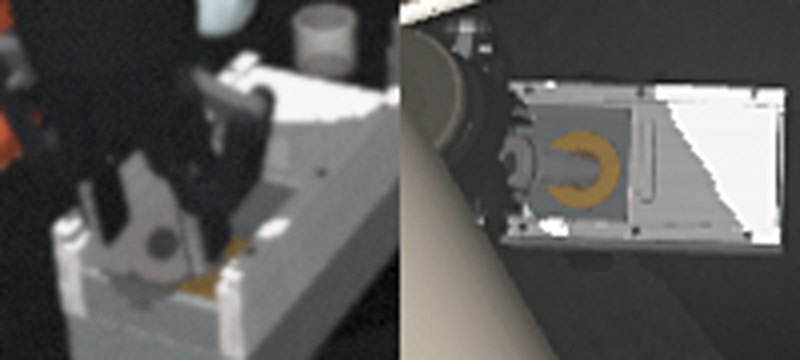

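The fingers stand on either side of the head in the side view, at crop columns about 115 and 215, with the head at about (160,240) between them. Next I grip and swing.

Run:
```python
from h import *
fingers.gripper_to(0.3,force=20); robot.pause(.1)
g=robot.current_finger_gap(); print("gap",g,g*85,robot.current_gripper_force(),robot.current_contact_force())
if .38<g<.48:
    for d in (4,10,16,22,28):
        p,t=swing(d); s=robot.line_to(W(p),ori(t),velocity=.04,f_stop=14)
        print(d,s,round(robot.current_finger_gap(),3),np.round(robot.current_gripper_force(),1),np.round(robot.current_contact_force(),1))
        if s: break
for c in ("side","top"):
    im=vision.grab_frame(c); cv2.imwrite(f"pics/{c}2.png",im[:,:,::-1])
a=cv2.imread("pics/side2.png")[160:260,150:250];b=cv2.imread("pics/top2.png")[130:230,160:260]
cv2.imwrite("pics/m2.png",cv2.resize(np.hstack([a,b]),None,fx=4,fy=4,interpolation=cv2.INTER_CUBIC))
print(robot.current_time_s())
```

```text
gap 0.4084507699416985 34.71831544504437 19.922524094581604 [-0.50691603 -0.48196307  2.56162455]
4 False 0.408 20.2 [ 0.6  0.  -2.3]
10 False 0.404 20.2 [ 0.1 -0.9 -0.7]
16 False 0.406 20.2 [-0.3  0.1 -1.4]
22 False 0.406 20.3 [-0.1  1.1 -1.6]
28 False 0.406 20.3 [-0.3 -0.3 -1.4]
5.825
```

View pics/m2.png

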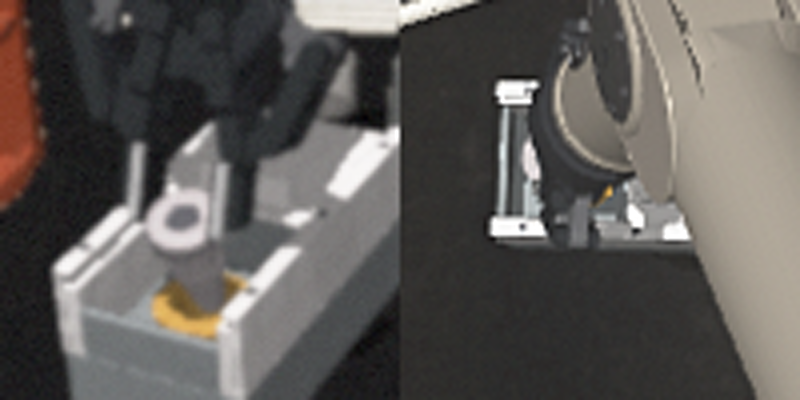

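The carrier is swung well up in the jaws. The head is at (180,220) above the socket in the side crop and forces are low. Next I swing a little further, release and look.

Run:
```python
from h import *
for d in (32,37):
    p,t=swing(d); s=robot.line_to(W(p),ori(t),velocity=.04,f_stop=14)
    print(d,s,round(robot.current_finger_gap(),3),np.round(robot.current_contact_force(),1))
fingers.gripper_to(.54); robot.pause(.4)
q,_=swing(37); t=np.radians(T0-37)
robot.line_to(W(q+60*np.array([-np.sin(t),0,np.cos(t)])),velocity=.15)
for c in ("side","top"):
    im=vision.grab_frame(c); cv2.imwrite(f"pics/{c}3.png",im[:,:,::-1])
a=cv2.imread("pics/side3.png")[160:260,150:250];b=cv2.imread("pics/top3.png")[130:230,160:260]
cv2.imwrite("pics/m3.png",cv2.resize(np.hstack([a,b]),None,fx=4,fy=4,interpolation=cv2.INTER_CUBIC))
print(robot.current_time_s())
```

```text
32 False 0.408 [ 0.9  0.6 -1.5]
37 False 0.408 [-0.6  0.6 -0.9]
7.7333
```

View pics/m3.png

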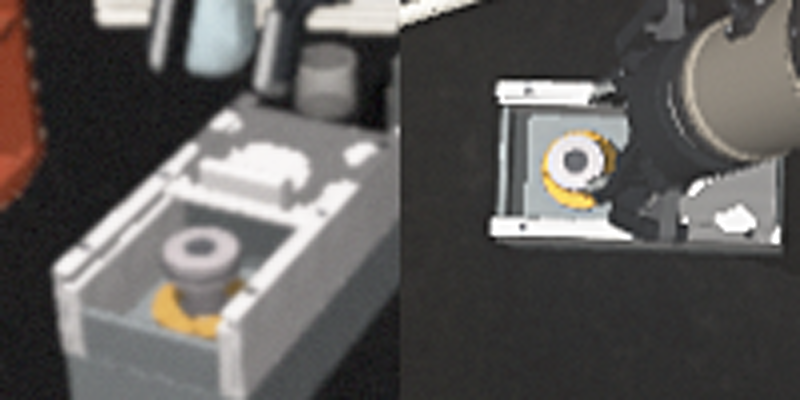

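Run:
```python
from h import *
print("pred top px side, raised upright",proj(W((-40,0,87)),"side"),"seen",(200.4,221.6), "top",proj(W((-40,0,87)),"top"),"seen",(160+175/4,130+160/4))
fingers.gripper_to(0,force=20)
P=np.array([-40,0,0.])
robot.move_to(W(P+[0,0,17+120]),ori(0))
robot.line_to(W(P+[0,0,17+95]),velocity=.1)
s=robot.line_to(W(P+[0,0,17+78]),velocity=.015,f_stop=3)
z0=robot.current_tool_pos()[2]; print("touch",s,z0-.017,np.round(robot.current_contact_force(),1),robot.current_time_s())
if s and z0-.017<.093:
    s=robot.line_to(W(P+[0,0,17+76]),velocity=.008,f_stop=20)
    print("press",s,robot.current_tool_pos()[2]-.017,np.round(robot.current_contact_force(),1),robot.current_time_s())
```

```text
pred top px side, raised upright [[199.41915251 221.16054937]] seen (200.4, 221.6) top [[203.3133541  169.72294281]] seen (203.75, 170.0)
touch True 0.08552409213521345 [-0.1  0.   2.6] 9.8667
press False 0.08008595618667001 [-5.1 -1.8 16.8] 11.125
```

Run:
```python
from h import *
P=np.array([-40,0,0.])
for k in (74,72,70):
    s=robot.line_to(W(P+[0,0,17+k]),velocity=.008,f_stop=28); robot.pause(.2)
    f=robot.current_contact_force(); print(k,s,np.round(robot.current_tool_pos(),4),np.round(f,1),robot.current_time_s())
    if s or f[2]>24: break
robot.line_to(W(P+[0,0,17+120]),velocity=.08)
robot.line_to(W([-90,0,17+150]),velocity=.2)
for c in ("side","top"):
    im=vision.grab_frame(c); cv2.imwrite(f"pics/{c}4.png",im[:,:,::-1])
a=cv2.imread("pics/side4.png")[160:260,150:250];b=cv2.imread("pics/top4.png")[130:230,160:260]
cv2.imwrite("pics/m4.png",cv2.resize(np.hstack([a,b]),None,fx=4,fy=4,interpolation=cv2.INTER_CUBIC))
print("home pred",(proj(W((-40,0,81)),"side")-[150,160])*4+1.5, "raised",(proj(W((-40,0,87)),"side")-[150,160])*4+1.5)
```

```text
74 False [0.5576 0.348  0.097 ] [-6.9 -4.1 23.9] 11.725
72 False [0.5578 0.3481 0.0969] [-8.9 -5.9 30.1] 12.325
home pred [[200.00791155 256.78220957]] raised [[199.17661003 246.14219749]]
```

View pics/m4.png

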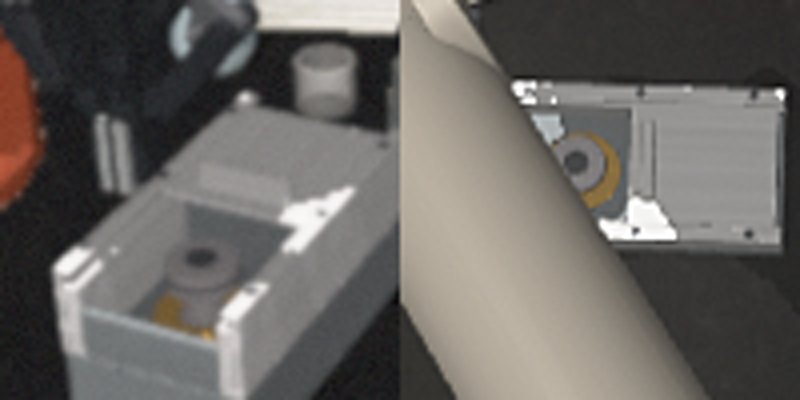

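The carrier is home: its centre spot is at (202,258) in the side crop against a predicted (200,257). It also held rigid at tip height 80 mm under 30 N. Next is the cover.

Run:
```python
from h import *
robot.line_to(W([42,0,17+140]),velocity=.2)
s=robot.line_to(W([42,0,17+93]),velocity=.06,f_stop=4); print("down",s,np.round(robot.current_tool_pos(),4))
if not s:
    s=robot.line_to(W([-50,0,17+93]),velocity=.05,f_stop=12); print("push",s,np.round(robot.current_tool_pos(),4),np.round(robot.current_contact_force(),1))
    if not s:
        s=robot.line_to(W([-64,0,17+93]),velocity=.015,f_stop=14); print("end",s,np.round(robot.current_tool_pos(),4),np.round(robot.current_contact_force(),1))
p=np.array(robot.current_tool_pos()); print("block x",RB.inv().apply(p-[B[0],B[1],0])*1e3,robot.current_time_s())
```

```text
down False [0.5532 0.2657 0.1104]
push False [0.5576 0.3577 0.11  ] [-0.2 -1.1  1.4]
end False [0.5583 0.3697 0.1099] [-2.1 -5.4  2.2]
block x [-6.21462329e+01  3.75581260e-03  1.09947765e+02] 18.4333
```

Run:
```python
from h import *
for k in (-67,-70):
    s=robot.line_to(W([k,0,17+93]),velocity=.015,f_stop=14); robot.pause(.2)
    p=np.array(robot.current_tool_pos()); print(k,s,np.round(RB.inv().apply(p-[B[0],B[1],0])*1e3,1),np.round(robot.current_contact_force(),1))
    if s: break
robot.line_to(W([-50,0,17+93]),velocity=.1)
robot.line_to(W([-50,0,17+150]),velocity=.15)
robot.line_to(W([60,0,17+230]),velocity=.25)
for c in ("side","top"):
    im=vision.grab_frame(c); cv2.imwrite(f"pics/{c}5.png",im[:,:,::-1])
a=cv2.imread("pics/side5.png")[150:290,150:270];b=cv2.imread("pics/top5.png")[110:250,160:260]
cv2.imwrite("pics/m5.png",cv2.resize(np.hstack([a,b]),None,fx=3.5,fy=3.5,interpolation=cv2.INTER_CUBIC))
print(robot.current_time_s())
```

```text
-67 False [-62.3  -0.  109.9] [-3.2 -8.7  5.8]
-70 False [-62.4   0.  109.9] [ -5.3 -13.4   7.9]
21.2083
```

View pics/m5.png

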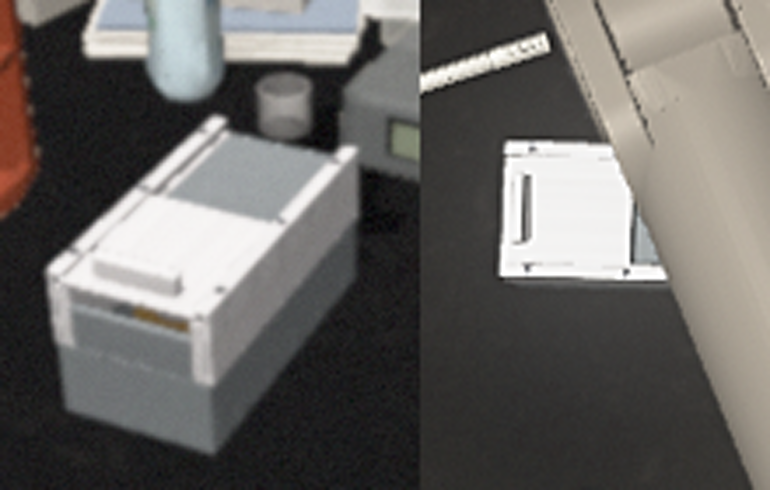

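The cover is fully over the compartment, with the ridge at the -x end at (137,275), and it was rigid against its stop under 13 N. The brass flange is visible through the end gap.

```bash
python3 -c "
from station import workorder,robot
print(workorder.close_job(), robot.current_time_s())"
```

```text
the job is handed in; nothing more can be done
the job is handed in; nothing more can be done
```

The carrier is upright and pressed home in the socket, the cover is pushed shut against its stop, and the job is handed in; the arm never went near the brass weight or glass ring, but no verdict came back.

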